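Flip the repaired toy's status paddle

TASK

The two-wheeled toy robot has been repaired: with a fingertip, push the hinged paddle in front of its tray up and over its axle and press it down until it lies flat on the rests beside the tray, showing its other face (the disc). Do not force it, leave the other two paddles as they are, and do not pick up or shift the toys or anything else on the bench.

Things in the scene. Friction and masses are not known exactly. Their poses are not given: they have to be found in the camera images.
- flag_rover (a joint): angle (rad) of the status paddle at the station of the two-wheeled toy. 0: it lies flat on the rests at the station's near (local -x) side, raised bar upward; pi/2: upright; 3.14: lies flat on the rests at the far (local +x) side next to the tray, raised disc upward. Rotates up and over. Stops at 0 and 3.14. The stiff hinge (0.05 N m friction) stays where it is left.
- flag_ball (a joint): angle (rad) of the status paddle at the station of the ball-headed toy. 0: it lies flat on the rests at the station's near (local -x) side, raised bar upward; pi/2: upright; 3.14: lies flat on the rests at the far (local +x) side next to the tray, raised disc upward. Rotates up and over. Stops at 0 and 3.14. The stiff hinge (0.05 N m friction) stays where it is left.
- flag_camera (a joint): angle (rad) of the status paddle at the station of the toy camera. 0: it lies flat on the rests at the station's near (local -x) side, raised bar upward; pi/2: upright; 3.14: lies flat on the rests at the far (local +x) side next to the tray, raised disc upward. Rotates up and over. Stops at 0 and 3.14. The stiff hinge (0.05 N m friction) stays where it is left.
- flag_rover_pivot (a point): middle of the axle of the paddle at the station of the two-wheeled toy, 55 mm above the bench. Its axes are the station's and do not turn with the paddle: local y along the axle, z up, local +x horizontal from the axle to the tray. The station's base is 176 mm (x) by 86 mm (y), 6 mm thick; the tray, 110 mm square and 14 mm high, is centred 145 mm along +x.
- flag_ball_pivot (a point): middle of the axle of the paddle at the station of the ball-headed toy, 55 mm above the bench. Its axes are the station's and do not turn with the paddle: local y along the axle, z up, local +x horizontal from the axle to the tray. The station's base is 176 mm (x) by 86 mm (y), 6 mm thick; the tray, 110 mm square and 14 mm high, is centred 145 mm along +x.
- flag_camera_pivot (a point): middle of the axle of the paddle at the station of the toy camera, 55 mm above the bench. Its axes are the station's and do not turn with the paddle: local y along the axle, z up, local +x horizontal from the axle to the tray. The station's base is 176 mm (x) by 86 mm (y), 6 mm thick; the tray, 110 mm square and 14 mm high, is centred 145 mm along +x.
- flag_rover_lip (a point): middle of the tip of the lip on the two-wheeled toy's paddle; turns with it. The paddle: bare aluminium, 4 mm thick, 60 mm wide along the axle, flat to 58 mm from the axle, then a 29 mm lip bent 56 degrees out of plane: at joint 0 the lip rises outward, its tip 74 mm out from and 24 mm above the axle; at 3.14 it hangs below. Hub 12 mm across. All three paddles alike.
- station_rover: the fixed station of the two-wheeled toy: dark steel base, axle posts (74 mm apart, rising 7 mm above the axle line), rests, its paddle and a grey tray; origin on the bench under the middle of the axle, axes as flag_rover_pivot. A finger just outside the lip, moved up and over with it in an arc about the axle, swings the paddle; pushed only level it jams by friction.
- rover: toy robot with two black rubber wheels (56 mm) on a white box body 70 x 44 mm, 67 mm high, 72 mm wide, loose on its tray; origin under its middle
- ball: toy robot, a white 62 mm ball on a grey foot 54 mm across, 71 mm high, loose on its tray; origin under its middle
- camera: grey toy camera 40 x 76 x 50 mm with a round black lens facing the paddle, loose on its tray; origin under its middle
- screw_jar: glass jar 32 mm across, 50 mm high, standing between two stations; origin under its middle
- spool: white empty plastic spool 36 mm across, 34 mm high, standing between two stations; origin under its middle
- screwdriver: screwdriver 170 mm long, lying along x between two stations; origin under its middle
- brush: cleaning brush 160 mm long, lying on the bench at the robot's right; origin under its middle
- mug: terracotta mug 76 mm across, 85 mm high; origin under its middle
- spare_wheel: rubber wheel ring 56 mm across, 14 mm high, lying flat; origin under its middle

How it is judged:
On the way:
1. the paddle of the two-wheeled toy has been swung up past upright (value of joint flag_rover above 1.6 rad).
At the end, for the whole second after the job is handed in: the two-wheeled toy's paddle lies within 0.1 rad (6 degrees) of flat on the tray side; the other two paddles are still on the sides where they were; every toy and bench item is within 25 mm of where it was (value of joint flag_rover above 3.04 rad and value of joint flag_ball below 0.4 rad and value of joint flag_camera above 2.74 rad and distance of each of rover, ball, camera, screw_jar, spool, screwdriver, brush, mug, spare_wheel from where it was at the start of the episode below 0.025 m); the robot touches nothing.
It fails at once if a paddle of another toy was swung away from its side (value of joint flag_ball above 0.4 rad or value of joint flag_camera below 2.74 rad).
It fails at once if a toy or bench item was lifted or shifted by over 25 mm (distance of any of rover, ball, camera, screw_jar, spool, screwdriver, brush, mug, spare_wheel from where it was at the start of the episode above 0.025 m).
It fails at once if the station was forced with more than 40 N (contact force between the fingers and station_rover above 40 N).
It also fails if it takes over 40 s, if anything falls off the work surface, if the arm or the gripper's body presses on something with over 40 N, if the wrist force passes 120 N, or if a joint passes its speed limit or range.

ROBOT

A 6-joint arm with a two-finger parallel gripper is mounted at the origin on the work surface. World frame = base frame: x ahead of the robot, y to its left, z up, the work surface at z = 0. Lengths are in m, angles in rad, forces in N, time in s.
With the tool pointing down it reaches from about 0.275 to 0.825 m from the base axis. Payload 4.9 kg.
Tool frame: the origin (TCP) lies on the centre line of the jaws, within the pads' length; the fingertips stand tip_extent ahead of it and the grasp point (between the pads) is the TCP (tip_extent is the distance from the TCP to the fingertips, in m); z points along the fingers, y is the line along which they close (so a half turn about z gives the same grasp; the last joint's range is limited). The gripper opens to 85 mm and grips with 20 to 120 N. Pads are 22 mm wide; open, the fingers measure 114 mm over their backs; the gripper's body (76 mm by 85 mm) begins 54 mm behind the grasp point. The pads swing forward as they close: fully open they stand 13 mm farther back than shut.
Start: joints at [-1.389, 0.326, -0.193, 1.052, 0, 1.437], TCP at [0.171, -0.523, 0.25] pointing down, gripper open.
Joint ranges: [-2.65, 2.65], [-0.97, 1.79], [-1.3, 1.35], [-1.93, 2.1], [-1.47, 1.37], [-3.14, 3.14]. Speed limits (rad/s): [2.57, 2.57, 3.14, 3.14, 3.14, 3.14].

INTERFACE

Orientations are given as a unit quaternion [w, x, y, z].
In Python, from workcell import sense, grab_frame, hand_in, tip_extent gives the robot as it stands.
- The arm moves only by the tool move_arm, never from a script. Its argument "deltas" is a list of rows, each an object with "gripper": the finger opening in cm, from 0 to 8.54; "offset": the shift along the tool's x, y, z in cm, a list of three; "turn": the turn about the tool's z in rad. In form: [{"gripper": gripper, "offset": [x, y, z], "turn": turn}, ...]. A call has 1 to 20 rows; each row is the pose to reach, as a shift and turn from the pose commanded when the call began, along the tool's axes at that moment; what a row does not reach only later rows make up. A row lasts 1/12 s, in which the tool goes at most 41.7 mm and 7.16 degrees, less where a joint would pass 70% of its speed; a pose out of reach is approached as far as the arm can. A call with a gripper value outside its range is refused whole. The fingers move at their own pace and stop on an object; "squeeze" is the grip in N (left out, the last holds). Time passes only in rows, so rows that repeat a pose let the fingers close. It gives the time, the measured TCP pose, the force, the opening and the grip force at its end, in the units of the state.
- sense(): the state, without advancing time (a new reading comes with each control period).
- grab_frame(name): name is "scene" or "top" or "wrist"; returns a dict with "image" (400x640x3 uint8, red, green, blue), "fx", "fy", "cx", "cy" (pixels), "view" (4x4, takes a point from world to camera coordinates); the wrist camera has in their place "hand_eye" (4x4, takes a point from camera to tool coordinates, whose origin is the TCP and whose axes are the flange's). Camera axes: x right, y down, z forward; pixel columns grow to the right and rows downward; lengths in m; the calibration is good to about 2 mm. A picture is of the moment at which its call begins: read the wrist's pose just before it. There is no depth.
- hand_in(): hands the job in; it is judged then, once.
The state is a dict: "time": time; "joint_positions": joint angles; "qvel": joint speeds; "joint_efforts": joint torques, N m; "tool_pos": TCP position; "tcp_rot": TCP orientation; "contact_force": force on the tool from outside, world axes, zero at the start; "wrist_torque": the same for the moment, N m; "width": finger opening in m; "finger_force": force on a finger pad.
Only numpy, scipy, OpenCV 4.12 (cv2) and the standard library are available. Lean on these libraries where they do the work, as an engineer would, in place of code of your own. Each camera call takes 0.05 s, during which the arm holds its last target. There are 200 camera calls.

## Working session

There is one attempt and no reset: what is moved stays moved. The work goes in short steps, Python scripts to look and compute and a tool call to move; the robot and the scene stay as the last step left them, time stands still between calls to the robot, and variables do not carry over. Pictures are saved under pics/ and viewed, at most 10 in all, crops included, and the job is handed in when it is done.

Besides the shell and the picture viewer there is one more tool, called after "Request:" as name([rows], argument=value, ...), one row to a line, values as JSON. move_arm: Moves the arm, as the interface text tells. Its arguments: {"type":"object","properties":{"deltas":{"type":"array"},"squeeze":{"type":"number"}},"required":["deltas"]}

```bash
mkdir -p pics; python3 - <<'E'
from workcell import *
import cv2,numpy as np
s=sense();print(s,tip_extent)
for n in("scene","top"):
    f=grab_frame(n);cv2.imwrite(f"pics/{n}0.png",f["image"][:,:,::-1]);print(n,f["fx"],f["fy"],f["cx"],f["cy"],np.round(f["view"],4).tolist())
E
```

```text
{'time': 0.0, 'joint_positions': array([-1.38919850e+00,  3.26912532e-01, -1.93602942e-01,  1.05201552e+00,
       -2.58104971e-05,  1.43660322e+00]), 'qvel': array([ 0.00016974,  0.00049695,  0.00049828, -0.00201082, -0.00019505,
        0.00088278]), 'joint_efforts': array([-1.95639142e-03, -4.43392146e+01,  2.62442958e+01,  1.54660153e-02,
       -3.03179986e-04,  8.38793568e-06]), 'tool_pos': array([ 0.17071714, -0.52224015,  0.24951166]), 'tcp_rot': array([-8.66782782e-04,  9.87560014e-01,  1.57240155e-01, -3.34575145e-05]), 'contact_force': array([ 0.28517345, -0.27687133,  0.52610339]), 'wrist_torque': array([ 0.00903353, -0.00976476,  0.00837858]), 'finger_force': 0.0, 'width': 0.0854517851066529} 0.019
scene 489.12194493352825 489.12194493352825 314.4773460604398 195.23996062870884 [[0.3775, 0.9258, 0.0221, -0.2438], [0.5188, -0.1917, -0.8331, -0.2471], [-0.7671, 0.3259, -0.5526, 1.6995], [0.0, 0.0, 0.0, 1.0]]
top 398.1786210557758 398.1786210557758 315.8068781022191 204.75695950370792 [[0.0208, -0.9998, 0.0025, -0.0052], [-0.9922, -0.0209, -0.1231, 0.5908], [0.1231, 0.0001, -0.9924, 1.2745], [0.0, 0.0, 0.0, 1.0]]
```

View pics/scene0.png

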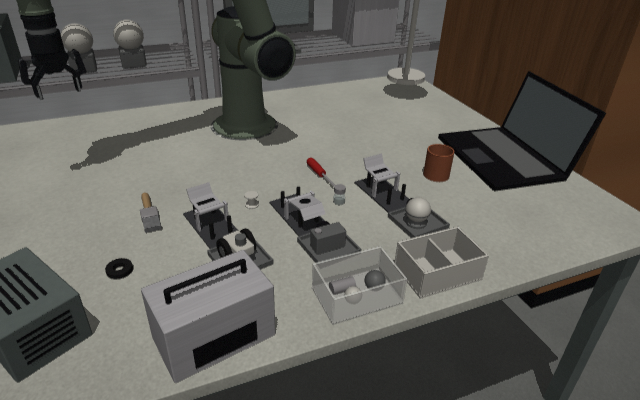

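View pics/top0.png

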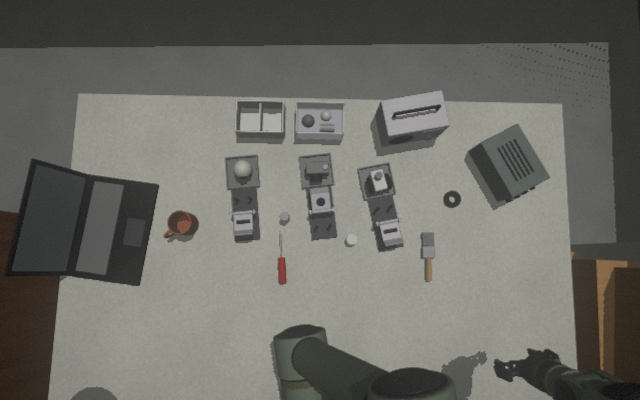

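The rover station is at top (383,208), with its tray at (377,181) and its paddle at (390,234) on the robot side. The ball paddle is also near; the camera's is over. I'll enlarge the rover station.

```bash
python3 - <<'E'
import cv2
a=cv2.imread("pics/top0.png")[155:255,350:450];b=cv2.imread("pics/scene0.png")[175:275,175:275]
cv2.imwrite("pics/a.png",cv2.resize(a,(600,600),interpolation=cv2.INTER_CUBIC))
cv2.imwrite("pics/b.png",cv2.resize(b,(600,600),interpolation=cv2.INTER_CUBIC))
E
```

```text
(no output)
```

View pics/a.png

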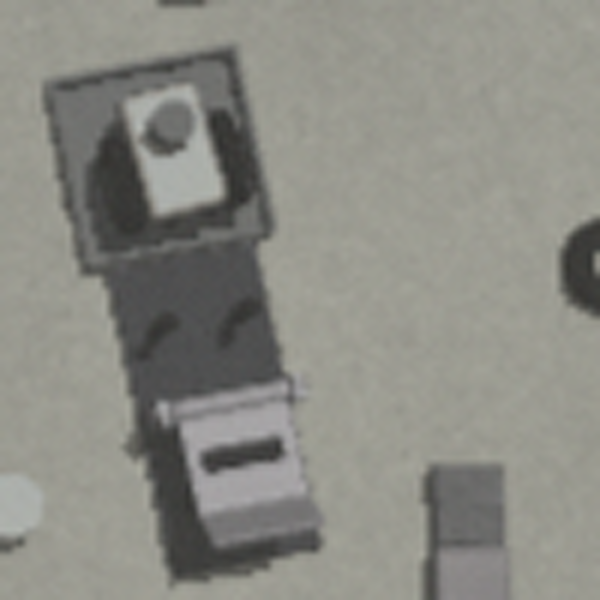

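View pics/b.png

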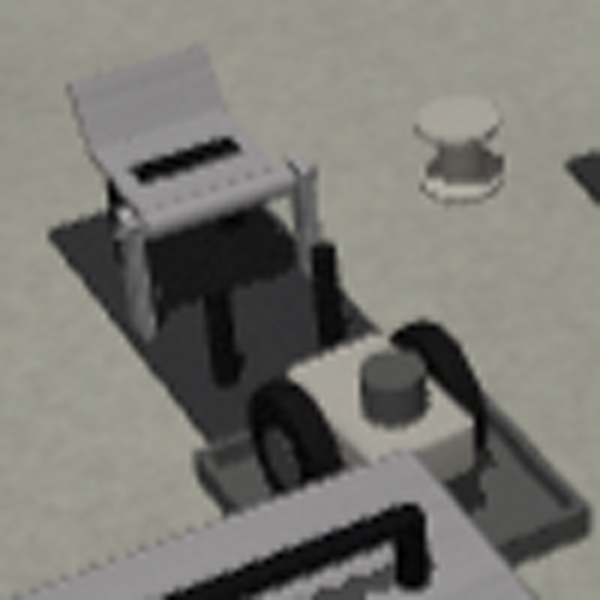

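Top crop: tray corners (45,80),(238,47),(272,235),(85,272); base near corners (172,585),(322,545); post tops (162,412),(298,390); lip tip corners (215,548),(322,520). Scene crop: lip corners (68,85),(205,45), post tops (128,220),(303,165), spool to the left. Now I'll fit the station pose.

```bash
cat > h.py <<'E'
import numpy as np
from scipy.optimize import least_squares
T=np.array([[0.0208,-0.9998,0.0025,-0.0052],[-0.9922,-0.0209,-0.1231,0.5908],[0.1231,0.0001,-0.9924,1.2745]]);KT=(398.18,315.81,204.76)
S=np.array([[0.3775,0.9258,0.0221,-0.2438],[0.5188,-0.1917,-0.8331,-0.2471],[-0.7671,0.3259,-0.5526,1.6995]]);KS=(489.12,314.48,195.24)
def proj(V,K,P):
    c=P@V[:,:3].T+V[:,3]; return c[:,:2]/c[:,2:]*K[0]+K[1:]
def world(p,L):
    c,s=np.cos(p[2]),np.sin(p[2]); return L@np.array([[c,s,0],[-s,c,0],[0,0,1]])+[p[0],p[1],0]
E
python3 - <<'E'
from h import *
LT=np.array([[200,55,14],[200,-55,14],[90,-55,14],[90,55,14],[-88,43,6],[-88,-43,6],[0,39,62],[0,-39,62],[-74,30,79],[-74,-30,79]])/1e3
pT=np.array([[45,80],[238,47],[272,235],[85,272],[172,585],[322,545],[162,412],[298,390],[215,548],[322,520]])
LS=np.array([[-74,-30,79],[-74,30,79],[0,-37,62],[0,37,62],[-88,-43,6]])/1e3
pS=np.array([[68,85],[205,45],[128,218],[303,163],[50,235]])
uT=(pT+.5)/6-.5+[350,155];uS=(pS+.5)/6-.5+[175,175]
f=lambda p:np.r_[proj(T,KT,world(p,LT))-uT,proj(S,KS,world(p,LS))-uS].ravel()
r=least_squares(f,[.5,-.2,.1],loss='soft_l1');print(r.x);print(np.round(f(r.x).reshape(-1,2),1).tolist())
E
```

```text
[ 0.53886427 -0.22698285  0.21914042]
[[-0.1, 0.0], [-0.6, -0.7], [0.9, -0.6], [0.1, -0.4], [0.2, -0.9], [0.4, 0.6], [-0.1, 0.5], [0.9, -0.6], [-0.2, -0.1], [0.5, 0.7], [0.4, 0.3], [0.1, -0.0], [0.7, -0.7], [-0.1, -1.1], [-0.1, -1.7]]
```

Request:
move_arm([
  {"gripper": 0,"offset": [8,-4,0],"turn": 0.05},
  {"gripper": 0,"offset": [16,-8,0],"turn": 0.097},
  {"gripper": 0,"offset": [24,-12,0],"turn": 0.097},
  {"gripper": 0,"offset": [30,-16,0],"turn": 0.097},
  {"gripper": 0,"offset": [34.1,-17.6,0],"turn": 0.097},
  {"gripper": 0,"offset": [34.1,-17.6,0],"turn": 0.097},
  {"gripper": 0,"offset": [34.1,-17.6,0],"turn": 0.097},
  {"gripper": 0,"offset": [34.1,-17.6,0],"turn": 0.097},
  {"gripper": 0,"offset": [34.1,-17.6,0],"turn": 0.097},
  {"gripper": 0,"offset": [34.1,-17.6,0],"turn": 0.097},
  {"gripper": 0,"offset": [34.1,-17.6,0],"turn": 0.097},
  {"gripper": 0,"offset": [34.1,-17.6,0],"turn": 0.097},
  {"gripper": 0,"offset": [34.1,-17.6,0],"turn": 0.097},
  {"gripper": 0,"offset": [34.1,-17.6,0],"turn": 0.097},
  {"gripper": 0,"offset": [34.1,-17.6,0],"turn": 0.097},
  {"gripper": 0,"offset": [34.1,-17.6,0],"turn": 0.097},
], squeeze=20)

```text
time: 1.43
tool_pos: [0.4396, -0.2506, 0.2503]
tcp_rot: [0.0, 0.994, 0.108, -0.0]
contact_force: [-0.6, -1.0, 0.4]
width: -0.0002
finger_force: 0.0
```

```bash
cat >> h.py <<'E'
P=np.array([0.5389,-0.2270,0.2191])
def station():
    from workcell import sense
    from scipy.spatial.transform import Rotation as R
    s=sense();q=s["tcp_rot"];X=R.from_quat(np.r_[q[1:],q[0]]).apply([1,0,0])
    c,n=np.cos(P[2]),np.sin(P[2]);d=s["tool_pos"][:2]-P[:2];F=s["contact_force"]
    print("t",round(s["time"],2),"station xyz mm",np.round(1e3*np.array([d@[c,n],d@[-n,c],s["tool_pos"][2]]),1),"yaw",round(np.arctan2(X[1],X[0])-P[2],3),"F st",np.round([F[0]*c+F[1]*n,-F[0]*n+F[1]*c,F[2]],1),"w",round(s["width"],4))
E
python3 - <<'E'
from h import *
import workcell,cv2
station();print(workcell.tip_extent)
f=workcell.grab_frame("wrist");cv2.imwrite("pics/w1.png",f["image"][:,:,::-1]);print(np.round(f["hand_eye"],3),f["fx"],f["cx"],f["cy"])
E
```

```text
t 1.43 station xyz mm [-102.    -1.4  250.3] yaw -0.002 F st [-0.8 -0.9  0.4] w -0.0002
0.019
[[-0.    -0.952 -0.305  0.077]
 [ 1.    -0.    -0.    -0.001]
 [ 0.    -0.305  0.952 -0.124]
 [ 0.     0.     0.     1.   ]] 330.3602229144157 315.3272192310634 199.03722707083253
```

View pics/w1.png

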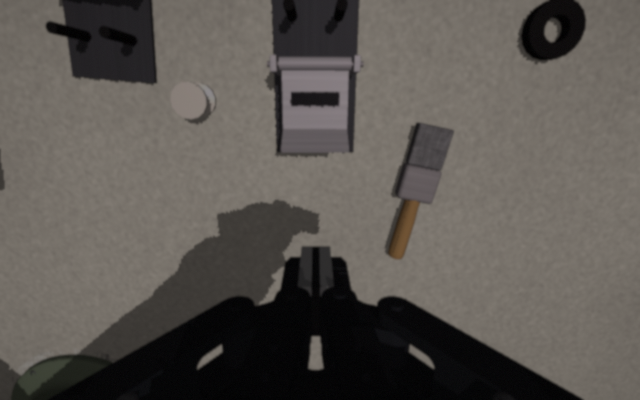

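Wrist view: the paddle is square to the tool, lip tip edge at row 153 (cols 278–353), axle at row 64 (post ends 270 and 362), fingertips at row 247 (cols 301–331). I'll check these against the fit.

```bash
python3 - <<'E'
from h import *
H=np.array([[0,-.952,-.305,.077],[1,0,0,-.001],[0,-.305,.952,-.124]])
def hit(u,v,zt):
    d=H[:,:3]@[(u-315.33)/330.36,(v-199.04)/330.36,1];k=(zt-H[2,3])/d[2];return np.round(1e3*(H[:,3]+k*d),1)
print("lip",hit(278,153,.2503-.079),hit(353,153,.2503-.079),"axle",hit(270,64,.2503-.058),hit(362,64,.2503-.058))
for z in(.019,.032):print("finger front",z,hit(301,247,z),hit(331,247,z))
E
```

```text
lip [ 25.8 -34.6 171.3] [ 25.8  32.9 171.3] axle [101.7 -41.3 192.3] [101.7  40.5 192.3]
finger front 0.019 [ 7.2 -7.8 19. ] [ 7.2  6.5 19. ]
finger front 0.032 [ 0.8 -8.5 32. ] [ 0.8  7.2 32. ]
```

Request:
move_arm([
  {"gripper": 0,"offset": [0,0,4],"turn": 0},
  {"gripper": 0,"offset": [0,0,8],"turn": 0},
  {"gripper": 0,"offset": [0,0,12],"turn": 0},
  {"gripper": 0,"offset": [0,0,15],"turn": 0},
  {"gripper": 0,"offset": [0,0,16.4],"turn": 0},
  {"gripper": 0,"offset": [0,0,16.4],"turn": 0},
  {"gripper": 0,"offset": [0.5,0,16.4],"turn": 0},
  {"gripper": 0,"offset": [1,0,16.4],"turn": 0},
  {"gripper": 0,"offset": [1.3,0,16.4],"turn": 0},
  {"gripper": 0,"offset": [1.5,0,16.4],"turn": 0},
  {"gripper": 0,"offset": [1.5,0,16.4],"turn": 0},
])

```text
time: 2.4
tool_pos: [0.4562, -0.2469, 0.0875]
tcp_rot: [0.001, 0.994, 0.109, 0.001]
contact_force: [-0.2, 0.3, 0.7]
width: -0.0
finger_force: 0.0
```

```bash
python3 - <<'E'
from h import *
station()
# corner path: front-bottom corner of the finger, per theta, relative (mm); TCP = corner + (-h, +19)
s=12;h=11
def c(th):
    t=np.radians(th);Rm=lambda a,b:np.array([a*np.cos(t)+b*np.sin(t),-a*np.sin(t)+b*np.cos(t)])
    n=np.array([-np.sin(np.radians(56)),-np.cos(np.radians(56))])*2
    tip=np.array([-74,24])+n
    if th<34: p=Rm(*tip)-[0,s]
    elif th<124: p=Rm(*(tip-s*np.array([-np.cos(np.radians(56)),np.sin(np.radians(56))])))
    else: p=Rm(-58,-2)+[17,0]
    return p+[-h,55+19]
for th in range(0,181,6):print(th,np.round(c(th)/10,2))
E
```

```text
t 2.4 station xyz mm [-85.   -1.4  87.5] yaw 0.0 F st [-0.1  0.4  0.7] w -0.0
0 [-8.67  8.49]
6 [-8.39  9.27]
12 [-8.02 10.01]
18 [-7.59 10.71]
24 [-7.08 11.37]
30 [-6.51 11.96]
36 [-5.92 12.5 ]
42 [-5.36 12.97]
48 [-4.75 13.39]
54 [-4.11 13.74]
60 [-3.43 14.02]
66 [-2.72 14.22]
72 [-2.   14.36]
78 [-1.27 14.41]
84 [-0.53 14.39]
90 [ 0.19 14.29]
96 [ 0.91 14.12]
102 [ 1.6  13.88]
108 [ 2.26 13.56]
114 [ 2.89 13.17]
120 [ 3.47 12.72]
126 [ 3.85 12.21]
132 [ 4.33 11.84]
138 [ 4.78 11.43]
144 [ 5.17 10.97]
150 [ 5.52 10.47]
156 [5.82 9.94]
162 [6.05 9.38]
168 [6.23 8.8 ]
174 [6.35 8.21]
180 [6.4 7.6]
```

Request:
move_arm([
  {"gripper": 0,"offset": [0.1,0,0],"turn": 0},
  {"gripper": 0,"offset": [0.2,0,0],"turn": 0},
  {"gripper": 0,"offset": [0.3,0,0],"turn": 0},
  {"gripper": 0,"offset": [0.3,0,0],"turn": 0},
])

```text
time: 2.73
tool_pos: [0.4566, -0.2461, 0.0862]
tcp_rot: [0.001, 0.994, 0.109, -0.002]
contact_force: [-4.3, -2.8, 1.4]
width: 0.0001
finger_force: 2.5
```

```bash
python3 -c "from h import *;station()"
```

```text
t 2.73 station xyz mm [-84.5  -0.7  86.2] yaw -0.001 F st [-4.8 -1.8  1.4] w 0.0001
```

Request:
move_arm([
  {"gripper": 0,"offset": [0.2,0,-0.39],"turn": 0},
  {"gripper": 0,"offset": [0.35,0,-0.78],"turn": 0},
  {"gripper": 0,"offset": [0.55,0,-1.15],"turn": 0},
  {"gripper": 0,"offset": [0.75,0,-1.52],"turn": 0},
  {"gripper": 0,"offset": [0.75,0,-1.52],"turn": 0},
])

```text
time: 3.15
tool_pos: [0.4638, -0.2446, 0.102]
tcp_rot: [0.001, 0.994, 0.109, -0.002]
contact_force: [-5.9, -3.0, 3.9]
width: 0.0001
finger_force: 3.3
```

```bash
python3 - <<'E'
from h import *
import workcell,cv2
station();f=workcell.grab_frame("scene");a=f["image"][150:270,150:290,::-1];cv2.imwrite("pics/s2.png",cv2.resize(a,(700,600),interpolation=cv2.INTER_CUBIC))
E
```

```text
t 3.15 station xyz mm [-77.2  -0.9 102. ] yaw -0.001 F st [-6.4 -1.7  3.9] w 0.0001
```

View pics/s2.png

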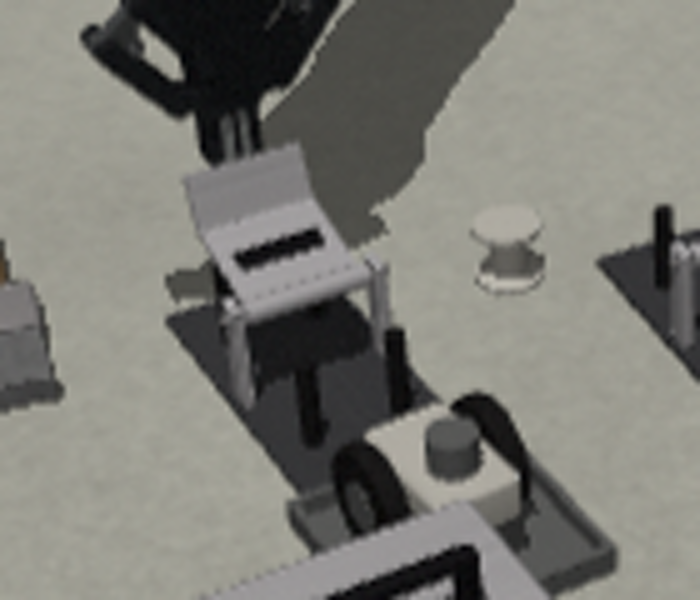

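The lip has risen (corner now at crop (185,180)), forces are small. Continuing the arc.

Request:
move_arm([
  {"gripper": 0,"offset": [0.2,0,-0.35],"turn": 0},
  {"gripper": 0,"offset": [0.43,0,-0.7],"turn": 0},
  {"gripper": 0,"offset": [0.69,0,-1.03],"turn": 0},
  {"gripper": 0,"offset": [0.94,0,-1.36],"turn": 0},
  {"gripper": 0,"offset": [1.22,0,-1.66],"turn": 0},
  {"gripper": 0,"offset": [1.51,0,-1.95],"turn": 0},
  {"gripper": 0,"offset": [1.8,0,-2.22],"turn": 0},
  {"gripper": 0,"offset": [2.1,0,-2.49],"turn": 0},
  {"gripper": 0,"offset": [2.1,0,-2.49],"turn": 0},
])

```text
time: 3.95
tool_pos: [0.4866, -0.2395, 0.127]
tcp_rot: [0.0, 0.994, 0.109, 0.001]
contact_force: [-1.4, -1.1, 1.9]
width: -0.0004
finger_force: 1.0
```

```bash
python3 - <<'E'
from h import *
import workcell,cv2
station();f=workcell.grab_frame("scene");a=f["image"][150:270,150:290,::-1];cv2.imwrite("pics/s3.png",cv2.resize(a,(700,600),interpolation=cv2.INTER_CUBIC))
E
```

```text
t 3.95 station xyz mm [-53.8  -0.8 127. ] yaw 0.0 F st [-1.6 -0.7  1.9] w -0.0004
```

View pics/s3.png

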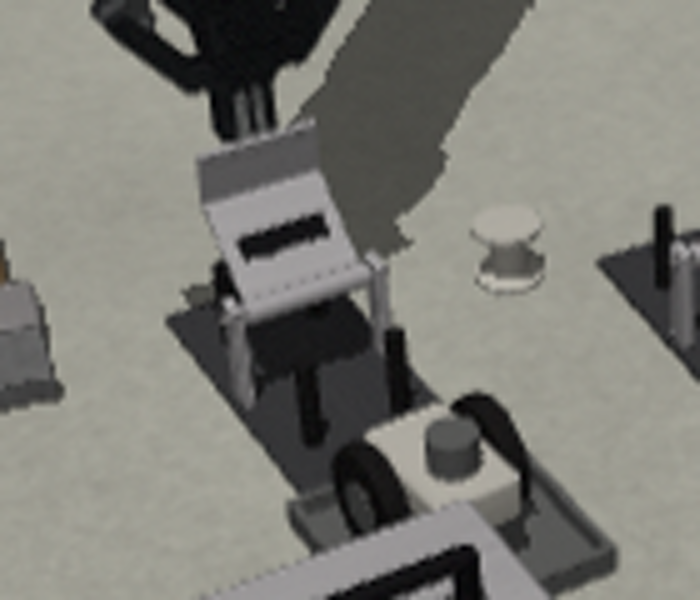

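The paddle is about a third of the way up, with the lip nearly vertical and its corner at crop (200,158). I'll keep the finger a bit lower on the lip and carry on.

Request:
move_arm([
  {"gripper": 0,"offset": [0.2,0,0.2],"turn": 0},
  {"gripper": 0,"offset": [0.6,0,-0.05],"turn": 0},
  {"gripper": 0,"offset": [0.9,0,-0.25],"turn": 0},
  {"gripper": 0,"offset": [1.2,0,-0.45],"turn": 0},
  {"gripper": 0,"offset": [1.5,0,-0.65],"turn": 0},
  {"gripper": 0,"offset": [1.85,0,-0.8],"turn": 0},
  {"gripper": 0,"offset": [2.15,0,-0.95],"turn": 0},
  {"gripper": 0,"offset": [2.5,0,-1.1],"turn": 0},
  {"gripper": 0,"offset": [2.85,0,-1.2],"turn": 0},
  {"gripper": 0,"offset": [3.2,0,-1.3],"turn": 0},
  {"gripper": 0,"offset": [3.55,0,-1.35],"turn": 0},
  {"gripper": 0,"offset": [3.9,0,-1.4],"turn": 0},
  {"gripper": 0,"offset": [3.9,0,-1.4],"turn": 0},
])

```text
time: 5.08
tool_pos: [0.5247, -0.2309, 0.1405]
tcp_rot: [0.0, 0.994, 0.109, 0.0]
contact_force: [-0.7, -0.4, 0.8]
width: -0.0
finger_force: 0.0
```

```bash
python3 - <<'E'
from h import *
import workcell,cv2
station();f=workcell.grab_frame("scene");a=f["image"][150:270,150:290,::-1];cv2.imwrite("pics/s4.png",cv2.resize(a,(700,600),interpolation=cv2.INTER_CUBIC))
E
```

```text
t 5.08 station xyz mm [-14.8  -0.7 140.5] yaw 0.0 F st [-0.8 -0.2  0.8] w -0.0
```

View pics/s4.png

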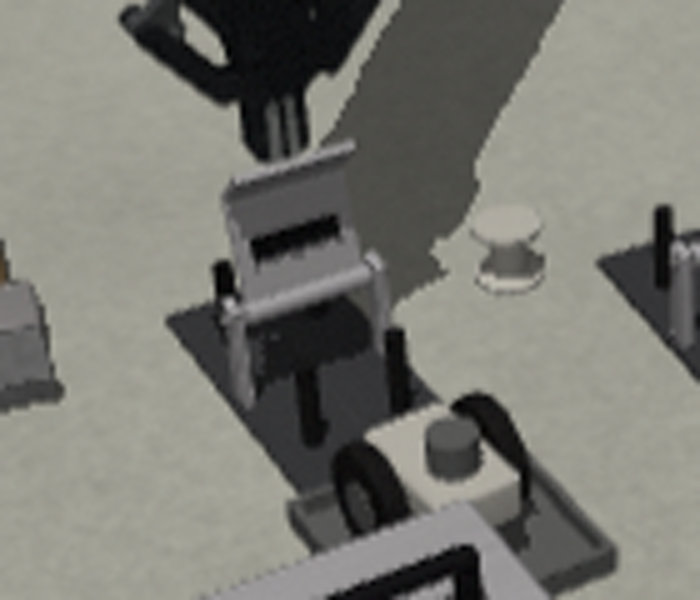

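The paddle is near upright (lip tip corners at crop (228,193) and (353,143)) with the finger behind the lip. Continuing over the top.

Request:
move_arm([
  {"gripper": 0,"offset": [0.45,0,0],"turn": 0},
  {"gripper": 0,"offset": [0.8,0,0],"turn": 0},
  {"gripper": 0,"offset": [1.2,0,0.05],"turn": 0},
  {"gripper": 0,"offset": [1.55,0,0.1],"turn": 0},
  {"gripper": 0,"offset": [1.9,0,0.15],"turn": 0},
  {"gripper": 0,"offset": [2.25,0,0.25],"turn": 0},
  {"gripper": 0,"offset": [2.6,0,0.35],"turn": 0},
  {"gripper": 0,"offset": [2.95,0,0.45],"turn": 0},
  {"gripper": 0,"offset": [3.3,0,0.55],"turn": 0},
  {"gripper": 0,"offset": [3.65,0,0.7],"turn": 0},
  {"gripper": 0,"offset": [4.0,0,0.9],"turn": 0},
  {"gripper": 0,"offset": [4.3,0,1.05],"turn": 0},
  {"gripper": 0,"offset": [4.6,0,1.25],"turn": 0},
  {"gripper": 0,"offset": [4.6,0,1.25],"turn": 0},
])

```text
time: 6.3
tool_pos: [0.5701, -0.2211, 0.1279]
tcp_rot: [0.0, 0.994, 0.109, 0.001]
contact_force: [2.9, 0.2, 3.8]
width: -0.0001
finger_force: 1.5
```

```bash
python3 - <<'E'
from h import *
import workcell,cv2
station();f=workcell.grab_frame("scene");a=f["image"][150:270,150:290,::-1];cv2.imwrite("pics/s5.png",cv2.resize(a,(700,600),interpolation=cv2.INTER_CUBIC))
E
```

```text
t 6.3 station xyz mm [ 31.8  -1.  127.9] yaw 0.0 F st [ 2.8 -0.4  3.8] w -0.0001
```

View pics/s5.png

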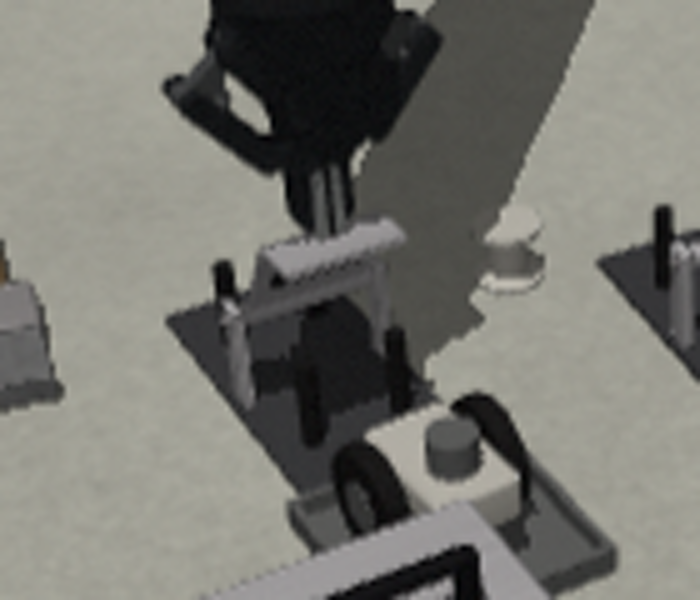

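The paddle is past upright with the finger on the lip (crop (335,245)). Carry it down.

Request:
move_arm([
  {"gripper": 0,"offset": [0.4,0,0.35],"turn": 0},
  {"gripper": 0,"offset": [0.8,0,0.75],"turn": 0},
  {"gripper": 0,"offset": [1.2,0,1.1],"turn": 0},
  {"gripper": 0,"offset": [1.5,0,1.5],"turn": 0},
  {"gripper": 0,"offset": [1.8,0,1.95],"turn": 0},
  {"gripper": 0,"offset": [2.1,0,2.4],"turn": 0},
  {"gripper": 0,"offset": [2.3,0,2.9],"turn": 0},
  {"gripper": 0,"offset": [2.5,0,3.4],"turn": 0},
  {"gripper": 0,"offset": [2.6,0,3.9],"turn": 0},
  {"gripper": 0,"offset": [2.7,0,4.3],"turn": 0},
  {"gripper": 0,"offset": [2.7,0,4.7],"turn": 0},
  {"gripper": 0,"offset": [2.7,0,4.7],"turn": 0},
])

```text
time: 7.35
tool_pos: [0.5941, -0.2149, 0.0795]
tcp_rot: [-0.001, 0.994, 0.109, -0.001]
contact_force: [-0.7, 0.5, 0.7]
width: 0.0004
finger_force: 0.0
```

```bash
python3 -c "from h import *;station()"
```

```text
t 7.35 station xyz mm [56.5 -0.2 79.5] yaw -0.0 F st [-0.6  0.6  0.7] w 0.0004
```

Request:
move_arm([
  {"gripper": 0,"offset": [0,0,0.1],"turn": 0},
  {"gripper": 0,"offset": [0,0,0.2],"turn": 0},
  {"gripper": 0,"offset": [0,0,0.3],"turn": 0},
  {"gripper": 0,"offset": [0,0,0.35],"turn": 0},
  {"gripper": 0,"offset": [0,0,0.4],"turn": 0},
  {"gripper": 0,"offset": [0,0,0.4],"turn": 0},
])

```text
time: 7.85
tool_pos: [0.595, -0.2152, 0.0769]
tcp_rot: [0.0, 0.994, 0.109, 0.0]
contact_force: [-0.3, 0.0, -1.0]
width: -0.0
finger_force: 0.0
```

```bash
python3 -c "from h import *;station()"
```

```text
t 7.85 station xyz mm [57.3 -0.7 76.9] yaw -0.0 F st [-0.3  0.1 -1. ] w -0.0
```

Request:
move_arm([
  {"gripper": 0,"offset": [0,0,0.05],"turn": 0},
  {"gripper": 0,"offset": [0,0,0.1],"turn": 0},
  {"gripper": 0,"offset": [0,0,0.15],"turn": 0},
  {"gripper": 0,"offset": [0,0,0.2],"turn": 0},
  {"gripper": 0,"offset": [0,0,0.2],"turn": 0},
])

```text
time: 8.27
tool_pos: [0.5951, -0.2153, 0.0759]
tcp_rot: [0.0, 0.994, 0.109, 0.0]
contact_force: [-2.5, 0.1, 6.4]
width: 0.0001
finger_force: 3.4
```

```bash
python3 -c "from h import *;station()"
```

```text
t 8.27 station xyz mm [57.4 -0.8 75.9] yaw -0.0 F st [-2.4  0.6  6.4] w 0.0001
```

Contact at the predicted flat height. One more light press, then retreat upward and look.

Request:
move_arm([
  {"gripper": 0,"offset": [0,0,0.05],"turn": 0},
  {"gripper": 0,"offset": [0,0,0.1],"turn": 0},
  {"gripper": 0,"offset": [0,0,0.1],"turn": 0},
  {"gripper": 0,"offset": [0,0,-1],"turn": 0},
  {"gripper": 0,"offset": [0,0,-4],"turn": 0},
  {"gripper": 0,"offset": [0,0,-8],"turn": 0},
  {"gripper": 0,"offset": [-4,0,-12],"turn": 0},
  {"gripper": 0,"offset": [-8,0,-15],"turn": 0},
  {"gripper": 0,"offset": [-12,0,-15],"turn": 0},
  {"gripper": 0,"offset": [-14,0,-15],"turn": 0},
  {"gripper": 0,"offset": [-14,0,-15],"turn": 0},
  {"gripper": 0,"offset": [-14,0,-15],"turn": 0},
])

```text
time: 9.27
tool_pos: [0.4572, -0.2461, 0.2261]
tcp_rot: [0.0, 0.994, 0.108, 0.001]
contact_force: [0.3, 0.4, -0.6]
width: 0.0002
finger_force: 0.0
```

```bash
python3 - <<'E'
from h import *
import workcell,cv2
station();f=workcell.grab_frame("scene");a=f["image"][130:290,130:410,::-1];cv2.imwrite("pics/s6.png",cv2.resize(a,(800,457),interpolation=cv2.INTER_CUBIC))
E
```

```text
t 9.27 station xyz mm [-83.9  -0.9 226.1] yaw -0.003 F st [ 0.4  0.4 -0.6] w 0.0002
```

View pics/s6.png

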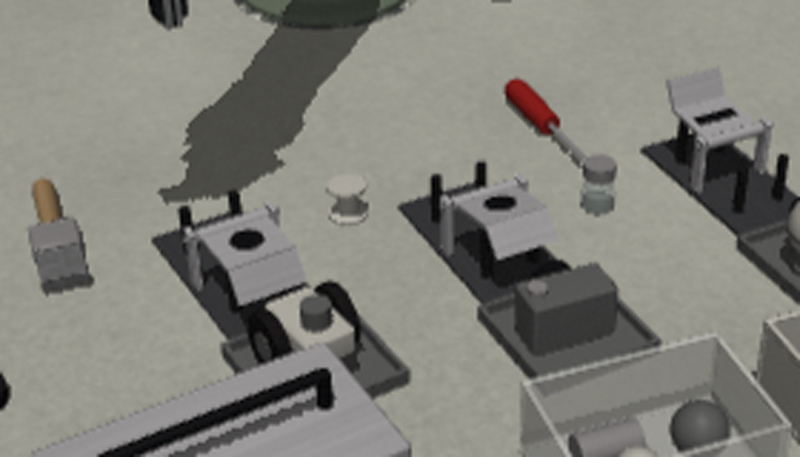

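The rover paddle lies flat with its disc up (crop (247,240)), the same as the camera's paddle at (500,203). The ball paddle and the loose items are where they were, and the arm is clear.

```bash
python3 -c "import workcell;print(workcell.hand_in())"
```

```text
the job is handed in; nothing more can be done
None
```

I swung the two-wheeled toy's paddle over its axle and pressed it flat on the tray-side rests, disc up. The last picture shows the other two paddles and the nearby items undisturbed, and the job is handed in; no verdict came back.

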